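# Mount a specimen plate in the spring holder

### The job

Mount the specimen plate that carries the rectangular resin block (not the plates with a round or a cone-shaped specimen) in the spring plate holder. Push one short edge of the plate under the lip of one sprung jaw and press that jaw well back, lower the opposite edge down inside the other jaw, then let go, so that the springs centre the plate and it lies flat on the bed of the holder, gripped between the two jaws and under both lips.

Things in the scene. Friction and masses are not known exactly. Their poses are not given: they have to be found in the camera images.
- block_center (a point): Centre of the amber resin block (40 mm along y, 30 mm along x, 50 mm high) glued on the middle of the loose wooden plate to be mounted; grip it here. Plate: 140 mm long (y), 80 mm wide (x), 10 mm thick, underside 35 mm below this point; 0.25 kg; same after half a turn. Its 80 mm edges go into the jaws. Two more such plates lie near, with a cylinder and a cone.
- holder_seat (a point): Centre of the flat bed of the fixed spring holder, 16 mm above the table, midway between the jaws; z up, jaws slide along y. Bed 100 mm (x) by 270 mm (y), end blocks 30 mm high at its ends. Plate edge held 85 to 90 mm from here presses one jaw back far enough for the other edge to pass the other lip; a tilt of 15 degrees clears it beforehand. Mounted, each jaw is pressed back about 5 mm.
- jaw_left (a joint): How far the polished, slippery aluminium jaw on the holder's +y side is pressed back towards +y (m): 0 at rest, at most 0.030; spring 0.75 N at 0, plus 0.25 N per mm. At rest its face stands 65 mm from the centre. Jaw 94 mm wide, 26 mm high above the bed; at its top a 4 mm thick, flat-topped lip overhangs 6 mm inwards, over a groove 22 mm high (bed to lip).
- jaw_right (a joint): The same for the jaw on the holder's -y side, pressed back towards -y (m): 0 at rest, at most 0.030; a mirror image of the other jaw, with the same spring. At rest the two faces are 130 mm apart, so the 140 mm plate fits only while a jaw is pressed back.

How it is judged:
On the way:
1. one jaw of the holder has been pressed back by more than 12 mm (value of joint any of jaw_left, jaw_right above 0.012 m), for 0.1 s.
At the end, for the whole second after the job is handed in: The plate with the rectangular block lies on the holder's bed (height within 4 mm, tilt under 5 degrees), within 10 degrees of square, centred within 10 mm between the jaws and 15 mm across them; both jaws are at rest, pressed back 0.5 to 12 mm (x of block_center in the frame of holder_seat between -0.015 and 0.015 m and y of block_center in the frame of holder_seat between -0.01 and 0.01 m and z of block_center in the frame of holder_seat between 0.031 and 0.039 m and angle between block_center's own z axis and vertical below 0.09 rad and angle between the y axis of block_center and the y axis of holder_seat, either way round below 0.175 rad and value of joint jaw_left between 0.0005 and 0.012 m and value of joint jaw_right between 0.0005 and 0.012 m and velocity of joint jaw_left between -0.01 and 0.01 m/s and velocity of joint jaw_right between -0.01 and 0.01 m/s); the robot touches nothing.
It also fails if it takes over 35 s, if anything falls off the work surface, if the arm or the gripper's body presses on something with over 40 N, if the wrist force passes 120 N, or if a joint passes its speed limit or range.

### The arm

A 6-joint arm with a two-finger parallel gripper is mounted at the origin on the work surface. World frame = base frame: x ahead of the robot, y to its left, z up, the work surface at z = 0. Lengths are in m, angles in rad, forces in N, time in s.
With the tool pointing down it reaches from about 0.35 to 0.8 m from the base axis. Payload 7.3 kg.
Tool frame: the origin (TCP) lies between the finger pads; the fingertips stand 25 mm ahead of it and the grasp point (between the pads) lies 6 mm ahead of it (r.tip_extent is the distance from the TCP to the fingertips, in m); z points along the fingers, y is the direction in which the jaws open and shut (so a half turn about z gives the same grasp; the last joint's range is limited). The gripper opens to 85 mm and grips with 20 to 120 N. Pads are 22 mm wide; open, the fingers measure 114 mm over their backs; the gripper's body (76 mm by 85 mm) begins 54 mm behind the grasp point. The pads swing forward as they close: fully open they stand 13 mm farther back than shut.
Start: joints at [-1.308, 0.342, 1.524, -0, 1.275, -0.146], TCP at [0.209, -0.482, 0.227] pointing down, gripper open.
Joint ranges: [-2.53, 2.53], [-0.77, 2.02], [0.04, 2.7], [-1, 4.14], [0.28, 2.66], [-3.11, 3.11]. Speed limits (rad/s): [2.57, 2.57, 3.14, 3.14, 3.14, 3.14].

### API

Orientations are given as a unit quaternion [x, y, z, w].
In Python, from workcell import r, command_gripper, optics gives the robot as it stands. The module is installed in compiled form; this text tells all that it offers. Calls block until the motion is done:
- r.reach(position, orientation): joint-space move of the TCP to a pose.
- r.move_straight(position, orientation=None, speed=0.15, max_force=None): straight line of the TCP; orientation=None keeps the orientation; speed is the mean speed in m/s. With max_force (N) it stops when the force on the tool has changed by that much, and returns True; else False.
- r.movej(angles): joint-space move.
- command_gripper(opening, force=None): finger opening in m; force is the grip in N (None keeps the last); returns when the fingers have stopped.
- r.hold(seconds).
- r.solve_ik(position, orientation): joint angles nearest the present ones, or None.
- r.read_state(): the state.
- optics.get_image(name): name is "side" or "top" or "wrist"; returns (picture, depth): 384x512x3 uint8, red, green, blue; 384x512 float32, m along the optical axis (not along the pixel's ray), 0 where there is no reading.
- optics.camera_model(name): a dict with "K" (3x3 intrinsics, pixels), "R" (3x3) and "t" (3): a world point X has camera coordinates R X + t; the wrist camera has in their place "tool_from_camera" (4x4, takes a point from camera to tool coordinates, whose origin is the TCP and whose axes are the flange's). Camera axes: x right, y down, z forward; pixel columns grow to the right and rows downward; lengths in m; the calibration is good to about 2 mm. A picture is of the moment at which its call begins: read the wrist's pose just before it. camera_model takes no time and is no camera call.
A pose or a line that the arm cannot do raises r.PlanningError and nothing moves.
- r.finish_job(): hands the job in, once; it reports no verdict.
The state is a dict: "time_s": time; "joint_positions": joint angles; "dq": joint speeds; "tau": joint torques, N m; "eef_pos": TCP position; "eef_rot": TCP orientation; "contact_force": force on the tool from outside, world axes, zero at the start; "torque": the same for the moment, N m; "grip_width": finger opening in m.
Only numpy, scipy, OpenCV 4.12 (cv2) and the standard library are available. Lean on these libraries where they do the work, as an engineer would, in place of code of your own. Each camera call takes 0.05 s, during which the arm holds its last target.

## Working session

There is one attempt and no reset: what is moved stays moved. The work goes in short steps, each a Python script; the robot and the scene stay as the last script left them, time stands still between calls to the robot, and variables do not carry over. Pictures are saved under pics/ and viewed, and the job is handed in when it is done.

```bash
mkdir -p pics; python3 - <<'E'
from workcell import r, command_gripper, optics
import cv2,numpy as np
np.set_printoptions(precision=4,suppress=True)
for n in ("top","side"):
    im,d=optics.get_image(n); cv2.imwrite(f"pics/{n}0.png",im[:,:,::-1]); np.savez(f"{n}0.npz",im=im,d=d)
    m=optics.camera_model(n); print(n,m["K"],m["R"],m["t"],(d>0).mean())
s=r.read_state(); print(s["time_s"],s["eef_pos"],s["eef_rot"],s["grip_width"],r.tip_extent)
print(optics.camera_model("wrist"))
E
```

```text
top [[403.2079   0.     251.2144]
 [  0.     403.2079 188.7727]
 [  0.       0.       1.    ]] [[-0.023  -0.9997 -0.0049]
 [-0.9933  0.0234 -0.1134]
 [ 0.1135  0.0022 -0.9935]] [0.0135 0.5641 0.8356] 0.995941162109375
side [[491.8762   0.     251.7259]
 [  0.     491.8762 205.248 ]
 [  0.       0.       1.    ]] [[ 0.9853 -0.1702  0.0149]
 [-0.1089 -0.6928 -0.7129]
 [ 0.1317  0.7008 -0.7011]] [-0.5431  0.1053  0.9981] 0.99609375
0.1 [ 0.2086 -0.4814  0.2263] [ 0.9792  0.203  -0.0001 -0.0007] 0.08561215780204454 0.025
{'K': array([[330.6663,   0.    , 255.0612],
       [  0.    , 330.6663, 193.5444],
       [  0.    ,   0.    ,   1.    ]]), 'tool_from_camera': array([[-0.0015, -0.9472, -0.3208,  0.0828],
       [ 1.    , -0.001 , -0.0016,  0.0012],
       [ 0.0012, -0.3208,  0.9472, -0.1466],
       [ 0.    ,  0.    ,  0.    ,  1.    ]])}
```

View pics/top0.png

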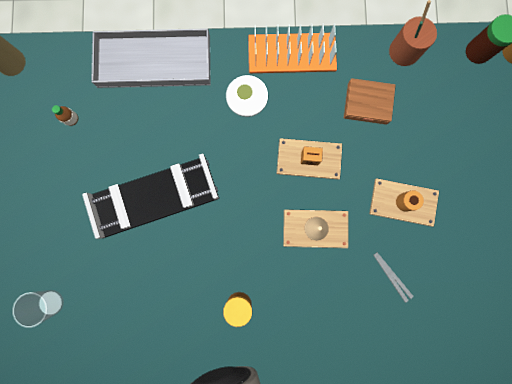

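View pics/side0.png

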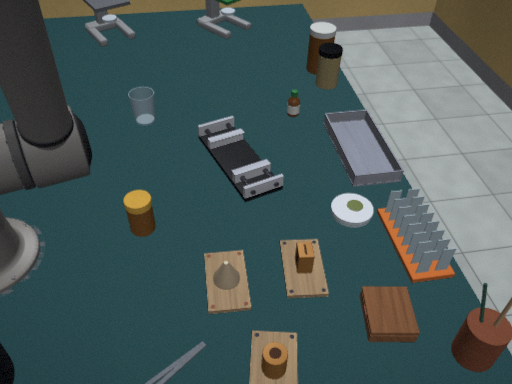

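The top view shows the target plate at about (309,158) with its block at (312,155). The cone plate is at (316,229) and the cylinder plate at (405,201). The holder is at about (150,196), turned some 18° in the image, with white jaws at (119,206) and (181,185). Next I'll measure poses with the depth.

```bash
cat > h.py <<'E'
import numpy as np,cv2
from workcell import r, command_gripper, optics
from scipy.spatial.transform import Rotation as Rot
np.set_printoptions(precision=4,suppress=True)
def world(n,d):
    m=optics.camera_model(n); K,R,t=m["K"],m["R"],m["t"]
    v,u=np.mgrid[:d.shape[0],:d.shape[1]]
    P=np.stack([(u-K[0,2])/K[0,0]*d,(v-K[1,2])/K[1,1]*d,d],-1)
    return (P-t)@R
def rect(p):
    c,s,a=cv2.minAreaRect((p[:,:2]*1000).astype(np.float32))
    b=cv2.boxPoints((c,s,a)); e=b[1]-b[0],b[2]-b[1]
    l=max(e,key=np.linalg.norm); 
    ang=(np.degrees(np.arctan2(l[1],l[0]))-90+90)%180-90  # long axis relative to +y
    return np.array(c),np.array(s),ang
E
python3 - <<'E'
from h import *
Z=np.load("top0.npz");W=world("top",Z["d"]);im=Z["im"]
hsv=cv2.cvtColor(im,cv2.COLOR_RGB2HSV)
def roi(u0,u1,v0,v1):
    m=np.zeros(im.shape[:2],bool);m[v0:v1,u0:u1]=1;return m
tab=roi(220,270,180,260)
print("table z",np.median(W[tab][:,2]))
P=roi(270,348,132,184); z=W[...,2]
print(np.histogram(z[P],bins=np.arange(-.01,.08,.005)))
pl=P&(z>.005)&(z<.016); bl=P&(z>.05)
print("plate",rect(W[pl|bl]),np.median(z[pl]))
print("block",rect(W[bl]),np.median(z[bl]),bl.sum())
for n,R in(("hold",roi(75,225,148,245)),):
    print(np.histogram(z[R],bins=np.arange(-.01,.08,.004)))
    print("all",rect(W[R&(z>.01)]))
    bed=R&(z>.012)&(z<.02); print("bed",rect(W[bed]),np.median(z[bed]))
    top=R&(z>.038)&(z<.05); nb,L,st,_=cv2.connectedComponentsWithStats(top.astype(np.uint8))
    for i in range(1,nb):
        if st[i,4]>50: print("jaw",rect(W[L==i]),np.median(z[L==i]),st[i])
    top=R&(z>.026)&(z<.034); nb,L,st,_=cv2.connectedComponentsWithStats(top.astype(np.uint8))
    for i in range(1,nb):
        if st[i,4]>50: print("end",rect(W[L==i]),np.median(z[L==i]),st[i])
E
```

```text
table z 0.0005387907901751746
(array([   0,  649, 1141,  658, 1227,    7,   15,    8,   10,   12,   10,
         14,   11,  105,  169,    0,    0]), array([-0.01 , -0.005,  0.   ,  0.005,  0.01 ,  0.015,  0.02 ,  0.025,
        0.03 ,  0.035,  0.04 ,  0.045,  0.05 ,  0.055,  0.06 ,  0.065,
        0.07 ,  0.075]))
plate (array([ 574.0044, -115.9731]), array([166.1661, 267.4693]), np.float32(75.27783)) 0.010575823469045589
block (array([551.8747, -81.2408]), array([ 46.6533, 229.8414]), np.float32(58.717224)) 0.06052664841407414 305
(array([   0,  403, 6638, 1521,   25,  218, 3037,  729,   48,   74,  192,
        247,  361,  715,  284,    3,    0,    0,    0,    0,    0,    0]), array([-0.01 , -0.006, -0.002,  0.002,  0.006,  0.01 ,  0.014,  0.018,
        0.022,  0.026,  0.03 ,  0.034,  0.038,  0.042,  0.046,  0.05 ,
        0.054,  0.058,  0.062,  0.066,  0.07 ,  0.074,  0.078]))
all (array([555.1156, 177.7159]), array([360.1628, 175.7046]), np.float32(-0.47468567))
bed (array([555.6094, 211.8753]), array([100.2598, 262.9029]), np.float32(17.516052)) 0.016543540962624732
jaw (array([594.1533,  90.1984]), array([100.2019,  11.8859]), np.float32(-72.392334)) 0.04629379310592469 [199 153  19  46 226]
jaw (array([575.3983, 149.6296]), array([94.2418, 20.2218]), np.float32(-72.33146)) 0.042415377944316324 [171 163  22  44 418]
jaw (array([533.8109, 280.9497]), array([94.1842, 21.1389]), np.float32(-72.0576)) 0.04261700269325669 [109 184  22  44 426]
jaw (array([515.5737, 338.9957]), array([100.2229,  11.3659]), np.float32(-72.348564)) 0.04606352355953644 [ 83 192  18  46 277]
end (array([511.2015, 323.2864]), array([71.3357, 31.1043]), np.float32(-41.91215)) 0.03167280768917953 [ 93 201  25  28  79]
```

```bash
python3 - <<'E'
import cv2
im=cv2.imread("pics/top0.png")
a=cv2.resize(im[140:250,75:230],None,fx=5,fy=5,interpolation=cv2.INTER_CUBIC);cv2.imwrite("pics/a.png",a)
a=cv2.resize(cv2.imread("pics/side0.png")[225:310,190:340],None,fx=5,fy=5,interpolation=cv2.INTER_CUBIC);cv2.imwrite("pics/b.png",a)
E
python3 - <<'E'
from h import *
Z=np.load("top0.npz");W=world("top",Z["d"]);z=W[...,2]
R=np.zeros(z.shape,bool);R[132:184,270:348]=1
for nm,lo,hi in (("plate",.006,.07),("block",.056,.066)):
    nb,L,st,_=cv2.connectedComponentsWithStats((R&(z>lo)&(z<hi)).astype(np.uint8))
    for i in range(1,nb):
        if st[i,4]>50: print(nm,rect(W[L==i]),np.median(z[L==i]),st[i])
Z=np.load("side0.npz");W=world("side",Z["d"]);z=W[...,2]
R=np.zeros(z.shape,bool);R[235:300,275:332]=1
for nm,lo,hi in (("plate",.006,.07),("block",.056,.066)):
    nb,L,st,_=cv2.connectedComponentsWithStats((R&(z>lo)&(z<hi)).astype(np.uint8))
    for i in range(1,nb):
        if st[i,4]>50: print(nm,rect(W[L==i]),np.median(z[L==i]),st[i])
E
```

```text
plate (array([ 632.6263, -130.8717]), array([140.2099,  81.2781]), np.float32(-6.177925)) 0.010956138774821895 [ 277  138   65   41 2231]
block (array([ 632.6869, -130.692 ]), array([40.2806, 30.6321]), np.float32(-5.1418)) 0.06050255577649783 [303 146  20  16 269]
plate (array([ 631.5452, -130.782 ]), array([144.4863,  80.3228]), np.float32(-6.052902)) 0.009235368492811471 [ 280  239   49   58 2173]
block (array([ 631.4765, -130.6503]), array([42.3407, 30.0348]), np.float32(-6.831436)) 0.058583757817453515 [297 242  17  18 245]
```

View pics/b.png

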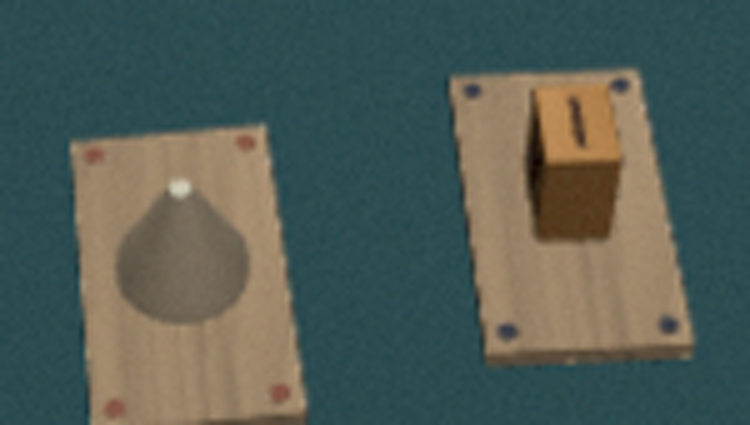

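View pics/a.png

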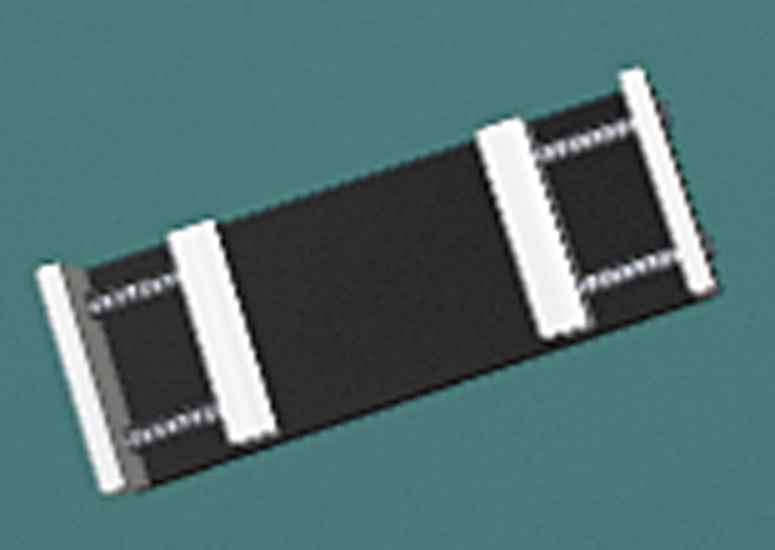

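The crops confirm the block plate (blue dots) is clear of the others, and both jaws are at rest. Plate: (0.632, -0.131), yaw -6°. Holder: (0.555, 0.215), yaw 17.6°. I'll plan and check IK first.

```bash
cat >> h.py <<'E'
HC=np.array([.5548,.2150,.0160]); HY=np.radians(17.57)
PC=np.array([.632,-.1308,.035]); PY=np.radians(-6.1)
RH=Rot.from_euler('z',HY)
FL=None
def setflip(f):
    global FL; FL=Rot.from_euler('x',np.pi)*Rot.from_euler('z',np.pi*f)   # block frame -> tool
setflip(0)
DZ=0.006   # TCP above block centre
def tcp(center,Rb):  # block pose -> tool pose
    return center+Rb.apply([0,0,DZ]),(Rb*FL).as_quat()
def hp(yext,zb,th,side=1,x=0.):
    """plate in holder: outer extent yext (m) on side, low corner zb above bed, tilt th deg"""
    t=np.radians(th); c,s=np.cos(t),np.sin(t)
    y=yext-.010*s-.070*c+.035*s; z=zb+.070*s+.035*c
    Rb=RH*Rot.from_euler('x',-side*t)
    return tcp(HC+RH.apply([x,side*y,z]),Rb)
E
python3 - <<'E'
import h; from h import *
for f in (0,1):
  setflip(f)
  print(f,r.solve_ik(*tcp(PC+[0,0,.12],Rot.from_euler('z',PY))))
  for side in (1,-1):
    for a in ((.054,.06,16),(.054,.003,16),(.087,.003,16),(.087,.001,0),(.07,.0005,0)):
      print(side,a,r.solve_ik(*hp(*a,side=side)))
E
```

```text
0 [-0.3227  0.6155  1.2573 -0.      1.2688  1.3545]
1 (0.054, 0.06, 16) [ 0.3802  0.5824  1.4333 -0.3039  1.1642  1.7707]
1 (0.054, 0.003, 16) [ 0.3802  0.6486  1.4889 -0.3228  1.0484  1.8127]
1 (0.087, 0.003, 16) [ 0.4345  0.66    1.4656 -0.3162  1.0741  1.8584]
1 (0.087, 0.001, 0) [ 0.2697  0.6435  1.5247 -0.      0.9734  1.5338]
1 (0.07, 0.0005, 0) [ 0.2409  0.6421  1.5292 -0.      0.9703  1.5051]
-1 (0.054, 0.06, 16) [0.1017 0.5651 1.4654 0.2956 1.185  1.2438]
-1 (0.054, 0.003, 16) [0.1017 0.6327 1.5211 0.3132 1.0674 1.2029]
-1 (0.087, 0.003, 16) [0.0475 0.638  1.5105 0.3058 1.0863 1.1557]
-1 (0.087, 0.001, 0) [ 0.2122  0.6402  1.5313 -0.      0.97    1.4764]
-1 (0.07, 0.0005, 0) [ 0.2409  0.6421  1.5292 -0.      0.9703  1.5051]
1 [-0.3227  0.6155  1.2573 -0.      1.2688 -1.7871]
1 (0.054, 0.06, 16) [ 0.3802  0.5824  1.4333 -0.3039  1.1642 -1.3709]
1 (0.054, 0.003, 16) [ 0.3802  0.6486  1.4889 -0.3228  1.0484 -1.3289]
1 (0.087, 0.003, 16) [ 0.4345  0.66    1.4656 -0.3162  1.0741 -1.2832]
1 (0.087, 0.001, 0) [ 0.2697  0.6435  1.5247 -0.      0.9734 -1.6078]
1 (0.07, 0.0005, 0) [ 0.2409  0.6421  1.5292 -0.      0.9703 -1.6365]
-1 (0.054, 0.06, 16) [ 0.1017  0.5651  1.4654  0.2956  1.185  -1.8978]
-1 (0.054, 0.003, 16) [ 0.1017  0.6327  1.5211  0.3132  1.0674 -1.9387]
-1 (0.087, 0.003, 16) [ 0.0475  0.638   1.5105  0.3058  1.0863 -1.9859]
-1 (0.087, 0.001, 0) [ 0.2122  0.6402  1.5313 -0.      0.97   -1.6652]
-1 (0.07, 0.0005, 0) [ 0.2409  0.6421  1.5292 -0.      0.9703 -1.6365]
```

```bash
python3 - <<'E'
from h import *
Rb=Rot.from_euler('z',PY)
p,q=tcp(PC,Rb)
r.reach(p+[0,0,.12],q)
print(r.move_straight(p,q,speed=.12,max_force=8), r.read_state()["eef_pos"]-p)
command_gripper(.03,60); s=r.read_state(); print(s["time_s"],s["grip_width"],s["eef_pos"]-p,s["contact_force"])
r.move_straight(p+[0,0,.12],q,speed=.12)
s=r.read_state(); print(s["time_s"],s["grip_width"],s["contact_force"])
im,d=optics.get_image("side"); cv2.imwrite("pics/c.png",im[:,:,::-1])
E
```

```text
False [ 0.0006 -0.0002  0.0009]
3.7417 0.038508723962445535 [ 0.0005 -0.0001  0.0007] [-0.5137 -0.0602  3.8153]
4.8917 0.038327349612031915 [ 0.7543  0.0689 -1.7307]
```

View pics/c.png

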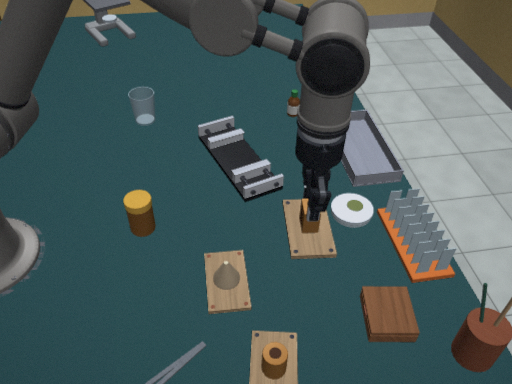

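The picture shows the plate lifted level, held at the block (310,218). Next I'll tilt it and lower the leading edge.

```bash
python3 - <<'E'
from h import *
p,q=hp(.054,.07,16); p0,_=hp(.054,.14,16)
r.reach(p0,q)
print(r.move_straight(hp(.054,.025,16)[0],q,speed=.12,max_force=8))
s=r.read_state(); print(s["time_s"],s["eef_pos"]-hp(.054,.025,16)[0],s["contact_force"],s["grip_width"])
for n in("side","top"):
    im,d=optics.get_image(n); cv2.imwrite(f"pics/d{n}.png",im[:,:,::-1]); np.savez(f"d{n}.npz",im=im,d=d)
a=cv2.imread("pics/dside.png")[60:230,160:340]; cv2.imwrite("pics/d2.png",cv2.resize(a,None,fx=3.3,fy=3.3))
a=cv2.imread("pics/dtop.png")[130:260,60:240]; cv2.imwrite("pics/d3.png",cv2.resize(a,None,fx=4,fy=4))
E
```

```text
False
7.4 [0.0006 0.0001 0.0009] [ 0.4911 -0.011  -1.5159] 0.03847774509419691
```

View pics/d2.png

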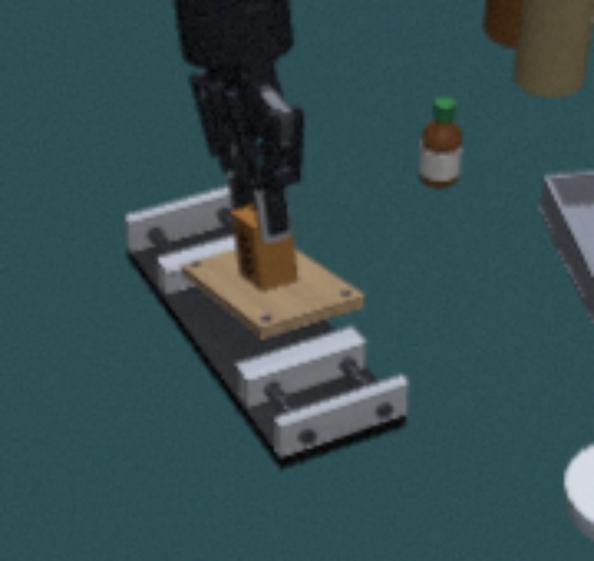

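View pics/d3.png

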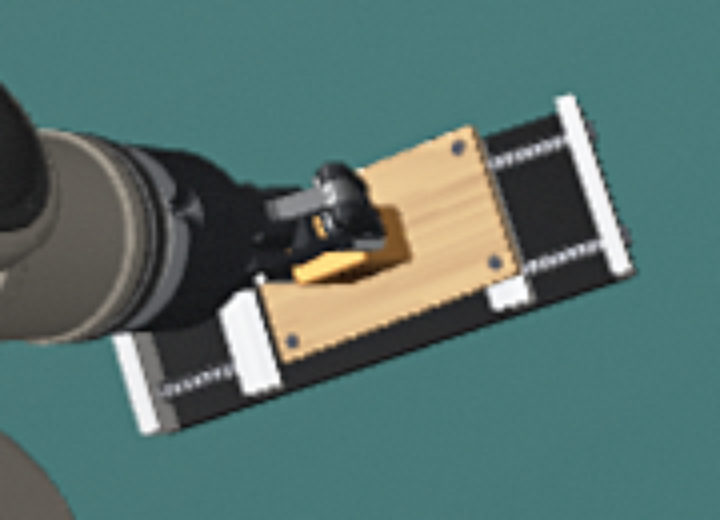

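Both views show the plate square to the holder, with its low edge just inside the left lip at about (275,340) in the top crop. Depth will give me the exact pose relative to the holder.

```bash
python3 - <<'E'
from h import *
for n in("top","side"):
    Z=np.load(f"d{n}.npz");W=world(n,Z["d"]);im=Z["im"]
    hs=cv2.cvtColor(im,cv2.COLOR_RGB2HSV)
    L=RH.inv().apply((W-HC).reshape(-1,3)).reshape(W.shape)
    m=(hs[...,0]>8)&(hs[...,0]<25)&(hs[...,1]>60)&(hs[...,2]>90)&(abs(L[...,0])<.06)&(abs(L[...,1])<.12)&(L[...,2]>.0)&(L[...,2]<.1)
    # plate top plane fit
    q=L[m]; t=np.tan(np.radians(16))
    zt=.025+.01+ (.054-q[:,1])*t
    s=q[abs(q[:,2]-zt)<.006]
    A=np.c_[s[:,:2],np.ones(len(s))]; c=np.linalg.lstsq(A,s[:,2],rcond=None)[0]
    print(n,len(s),"tilt",np.degrees(np.arctan(c[:2])),"z at y=.054",c@[0,.054,1],"y",np.percentile(s[:,1],[.5,99.5]),"x",np.percentile(s[:,0],[.5,99.5]))
    print(rect(L[m][abs(q[:,2]-zt)<.006]))
    # left jaw top
    j=(L[...,1]>.05)&(L[...,1]<.1)&(L[...,2]>.022)&(L[...,2]<.03)&(hs[...,1]<40)
    print("jaw y",np.percentile(L[j][:,1],[1,99]),np.median(L[j][:,2]))
E
```

```text
top 1560 tilt [  0.4373 -15.7889] z at y=.054 0.03542427246668153 y [-0.0829  0.0514] x [-0.0388  0.0399]
(array([  0.8329, -15.8263]), array([136.7511,  79.7554]), np.float32(-0.11013794))
jaw y [0.0593 0.0792] 0.02641469250999135
side 623 tilt [  0.3637 -15.5601] z at y=.054 0.03401616931528845 y [-0.0841  0.0501] x [-0.0403  0.0388]
(array([ -0.8472, -15.7798]), array([137.9706,  80.9945]), np.float32(-0.59090424))
jaw y [0.0599 0.0808] 0.02437881454773755
```

The measured pose is within about 2 mm of plan. Next I'll insert and press the jaw back.

```bash
python3 - <<'E'
from h import *
def rep(l):
    s=r.read_state(); print(l,round(s["time_s"],2),s["contact_force"],RH.inv().apply(s["contact_force"]),round(s["grip_width"],4))
p,q=hp(.054,.003,16)
print(r.move_straight(p,q,speed=.06,max_force=6)); rep("low")
p,q=hp(.089,.003,16)
print(r.move_straight(p,q,speed=.06,max_force=20)); rep("push")
im,d=optics.get_image("side"); cv2.imwrite("pics/e.png",cv2.resize(im[60:230,160:340,::-1],None,fx=3.3,fy=3.3))
im,d=optics.get_image("top"); cv2.imwrite("pics/e2.png",cv2.resize(im[130:260,60:240,::-1],None,fx=4,fy=4))
W=world("top",d);L=RH.inv().apply((W-HC).reshape(-1,3)).reshape(W.shape)
hs=cv2.cvtColor(im,cv2.COLOR_RGB2HSV)
j=(L[...,1]>.05)&(L[...,1]<.118)&(L[...,2]>.022)&(L[...,2]<.03)&(hs[...,1]<40)
print("jaw y",np.percentile(L[j][:,1],[1,99]))
E
```

```text
False
low 8.02 [ 0.0422  0.1123 -1.6362] [ 0.0741  0.0943 -1.6362] 0.0383
False
push 8.75 [ 2.1636 -5.4442 -0.9557] [ 0.4193 -5.8433 -0.9557] 0.038
jaw y [0.0808 0.1115]
```

View pics/e.png

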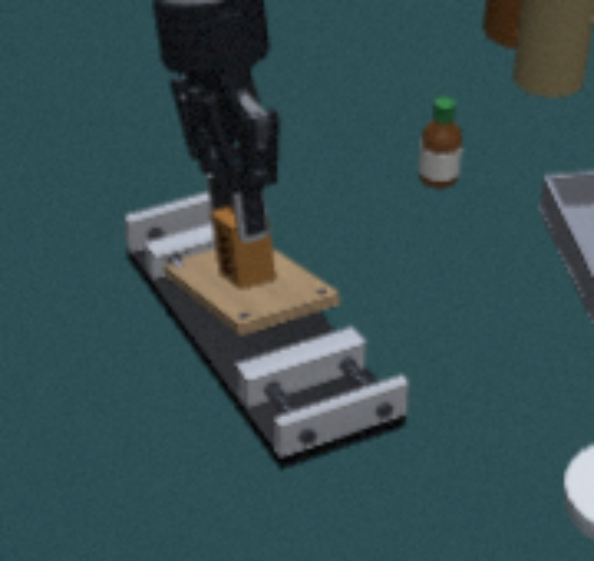

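View pics/e2.png

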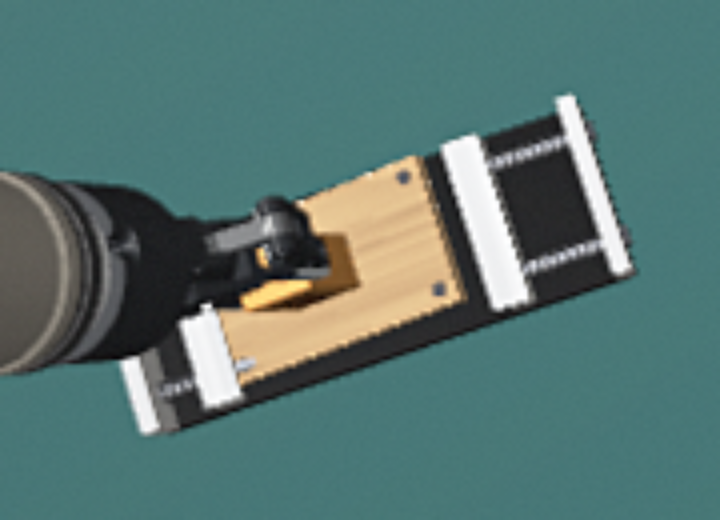

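The left jaw is pressed back about 22 mm (lip edge at 81 mm, force 5.8 N) with the plate edge under its lip, and the raised edge clears the right jaw. Now I'll lower it.

```bash
python3 - <<'E'
from h import *
def rep(l):
    s=r.read_state(); print(l,round(s["time_s"],2),RH.inv().apply(s["contact_force"]),s["torque"],round(s["grip_width"],4))
for th in (12,8,4,0):
    p,q=hp(.089,.001+.002*th/16,th)
    st=r.move_straight(p,q,speed=.03,max_force=12); rep(th)
    if st: print("STOP"); break
im,d=optics.get_image("side"); cv2.imwrite("pics/f.png",cv2.resize(im[60:230,160:340,::-1],None,fx=3.3,fy=3.3))
im,d=optics.get_image("top"); cv2.imwrite("pics/f2.png",cv2.resize(im[130:260,60:240,::-1],None,fx=4,fy=4))
E
```

```text
12 9.18 [ 0.7794 -6.1239 -1.9496] [-1.0408 -0.3862  0.032 ] 0.0384
8 9.53 [-0.5501 -6.0178 -1.6162] [-1.1282 -0.423   0.0593] 0.0385
4 9.87 [ 0.1169 -6.0375 -3.0556] [-1.158  -0.4414  0.068 ] 0.0382
0 10.21 [-0.1935 -6.5714 -2.0167] [-1.2361 -0.4182  0.1186] 0.0383
```

View pics/f.png

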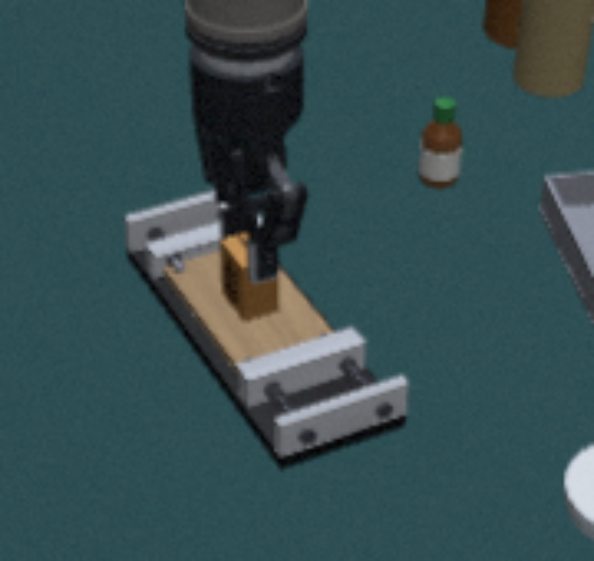

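View pics/f2.png

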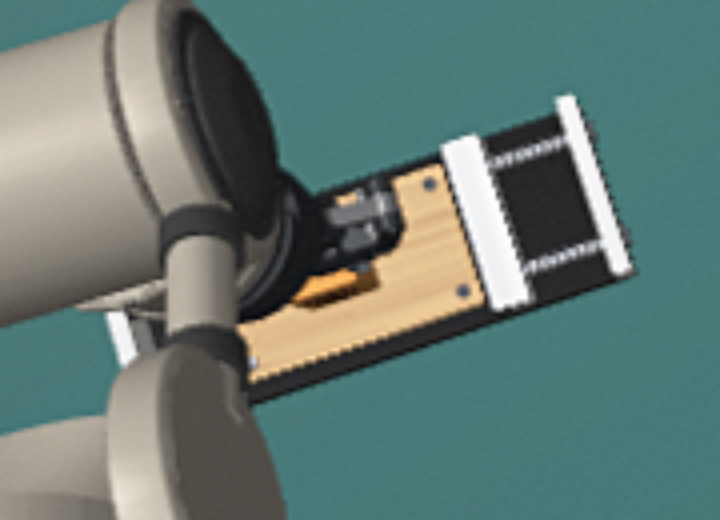

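The plate is flat, inside the right jaw and under the left lip, with no odd forces. Next I'll ease it back to centre so the right edge goes under its lip, then release and retreat.

```bash
python3 - <<'E'
from h import *
def rep(l):
    s=r.read_state(); print(l,round(s["time_s"],2),RH.inv().apply(s["contact_force"]),s["torque"],round(s["grip_width"],4))
p,q=hp(.0705,.0005,0)
print(r.move_straight(p,q,speed=.04,max_force=15)); rep("centre")
print(r.move_straight(p-[0,0,.0005],q,speed=.02,max_force=8)); rep("down")
im,d=optics.get_image("side"); cv2.imwrite("pics/g.png",cv2.resize(im[60:230,160:340,::-1],None,fx=3.3,fy=3.3))
E
```

```text
False
centre 10.93 [ 0.8424 -0.7382  0.0981] [-0.1689 -0.1457  0.1416] 0.0384
False
down 11.18 [-1.3193 -1.2325  6.1503] [-0.227   0.0954  0.0729] 0.0385
```

View pics/g.png

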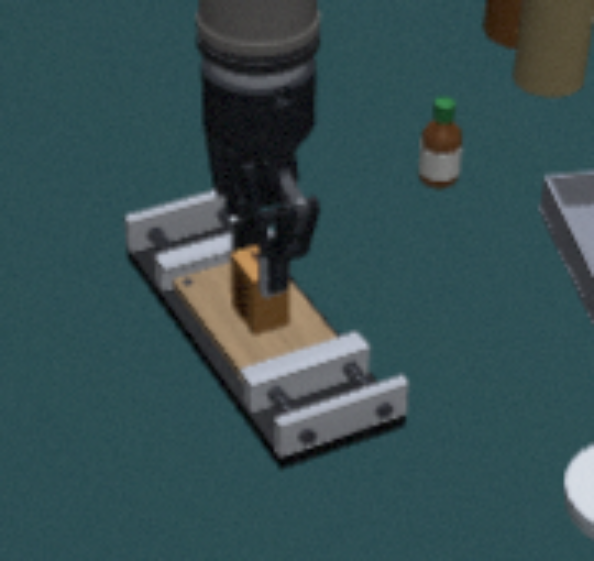

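The plate sits on the bed, and the right jaw has moved back slightly. Releasing.

```bash
python3 - <<'E'
from h import *
command_gripper(.056)
p,q=hp(.0705,.0,0)
p=r.read_state()["eef_pos"]
r.move_straight(p+[0,0,.05],q,speed=.06)
r.move_straight(p+[0,0,.12],q,speed=.15)
r.reach([.40,-.20,.30],q)
s=r.read_state();print(s["time_s"],s["contact_force"],s["grip_width"])
for n in("top","side"):
    im,d=optics.get_image(n); cv2.imwrite(f"pics/h{n}.png",im[:,:,::-1])
    W=world(n,d);L=RH.inv().apply((W-HC).reshape(-1,3)).reshape(W.shape)
    hs=cv2.cvtColor(im,cv2.COLOR_RGB2HSV)
    inb=(abs(L[...,0])<.06)&(abs(L[...,1])<.118)
    for sg in(1,-1):
        j=inb&(L[...,1]*sg>.05)&(L[...,2]>.022)&(L[...,2]<.03)&(hs[...,1]<40)
        print(n,"jaw",sg,np.percentile(L[j][:,1],[1,99]))
    w=(hs[...,0]>8)&(hs[...,0]<25)&(hs[...,1]>60)&inb
    t=w&(L[...,2]>.006)&(L[...,2]<.014)&(abs(L[...,1])<.06); s=L[t]
    A=np.c_[s[:,:2],np.ones(len(s))]; c=np.linalg.lstsq(A,s[:,2],rcond=None)[0]
    print("plate z",c[2],"tilt",np.degrees(c[:2]),rect(s))
    b=inb&(L[...,2]>.055)&(L[...,2]<.066); print("block",rect(L[b]),np.median(L[b][:,2]))
a=cv2.imread("pics/hside.png")[60:230,160:340]; cv2.imwrite("pics/h1.png",cv2.resize(a,None,fx=3.3,fy=3.3))
a=cv2.imread("pics/htop.png")[130:260,60:240]; cv2.imwrite("pics/h2.png",cv2.resize(a,None,fx=4,fy=4))
E
```

```text
14.8167 [-0.4631  0.0048  0.824 ] 0.056048934450989914
top jaw 1 [0.064 0.084]
top jaw -1 [-0.0871 -0.0646]
plate z 0.010556869327616274 tilt [ 0.0702 -0.0756] (array([1.0292, 0.04  ]), array([119.9016,  80.4701]), np.float32(-0.06279755))
block (array([ 0.4167, -0.5482]), array([39.9707, 29.5398]), np.float32(-0.28009796)) 0.06070566652009362
side jaw 1 [0.062  0.0852]
side jaw -1 [-0.0852 -0.0632]
plate z 0.008696717343693108 tilt [ 0.0983 -0.1182] (array([-0.9816,  7.0719]), array([ 80.634 , 105.5232]), np.float32(0.1027832))
block (array([-0.755 , -0.9918]), array([41.7363, 29.9818]), np.float32(-0.18100739)) 0.058071864547384756
```

View pics/h1.png

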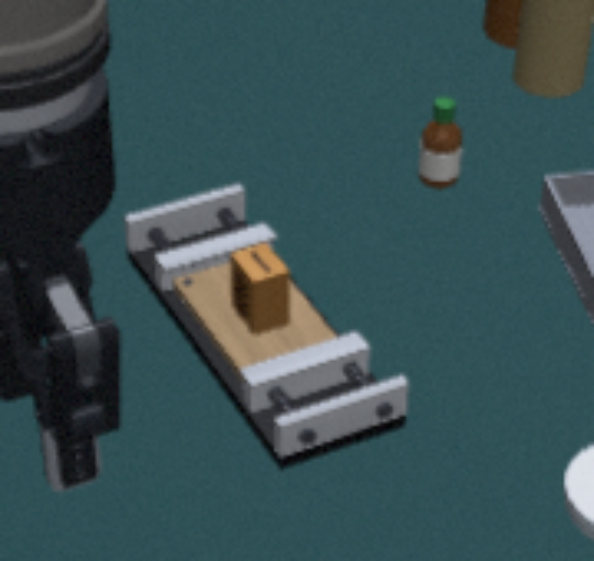

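View pics/h2.png

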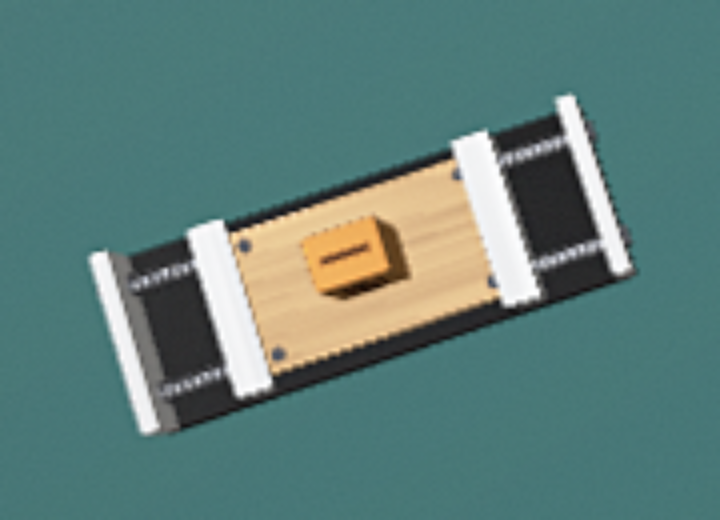

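The plate lies flat and centred under both lips, and both jaws are pressed back about 5 mm. The arm is clear of everything.

```bash
python3 - <<'E'
from h import *
r.finish_job()
E
```

```text
the job is handed in; nothing more can be done
```

I mounted the plate with the rectangular block in the spring holder and handed the job in at about 15 s of the 35 s allowed. No verdict is reported.

I gripped it by the block and tilted it 16°. Its edge went under the left jaw's lip and pressed that jaw back about 22 mm. I then laid it flat inside the right jaw, eased it back to centre and let go.

Last checks from the top and side views, after the arm had backed away:

| Check | Measured | Limit |
|---|---|---|
| Centring between the jaws | about 1 mm or less | 10 mm |
| Centring across the jaws | about 1 mm or less | 15 mm |
| Tilt | about 0.1° | 5° |
| Squareness | about 0.3° | 10° |
| Jaws pressed back | 4 to 6 mm each | 0.5 to 12 mm |

- **Height:** the plate's top surface reads 8.7 to 10.6 mm above the bed; flat on the bed it would be 10 mm.
- **Disagreement between cameras:** the side camera reads heights about 2 mm lower than the top one, within the stated calibration error.
- **One poor reading:** the side view gave the plate centre 7 mm off between the jaws. The near jaw hides part of the plate in that view, so I relied on the block position, which both cameras put within 1 mm.
- **Forces:** the highest reading I took was about 6.6 N, and no force stop tripped.

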